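# Stand two trim levers in the jar

### The arm

A 6-joint arm with a two-finger parallel gripper is mounted at the origin on the work surface. World frame = base frame: x ahead of the robot, y to its left, z up, the work surface at z = 0. Lengths are in mm, angles in rad, forces in N, time in s.
With the tool pointing down it reaches from about 325 to 1000 mm from the base axis. Payload 5.1 kg.
Tool frame: the origin (TCP) lies at the very end of the fingers, on their centre line; the grasp point (between the pads) lies grasp_offset behind it (grasp_offset is the distance from the TCP to the grasp point, in mm); z points along the fingers, y is the direction in which the jaws open and shut (so a half turn about z gives the same grasp; the last joint's range is limited). The gripper opens to 85 mm and grips with 20 to 120 N. Pads are 22 mm wide; open, the fingers measure 114 mm over their backs; the gripper's body (76 mm by 85 mm) begins 54 mm behind the grasp point. The pads swing forward as they close: fully open they stand 13 mm farther back than shut.
Start: joints at [-1.189, 0.124, 1.65, -0, 1.367, -0.083], TCP at [291.326, -581.045, 231.322] pointing down, gripper open.
Joint ranges: [-2.61, 2.61], [-1.02, 2.33], [0.03, 2.71], [-1.35, 4.49], [0.32, 2.68], [-2.91, 2.91]. Speed limits (rad/s): [2.57, 2.57, 3.14, 3.14, 3.14, 3.14].

### API

Orientations are given as a rotation vector (axis times angle).
In Python, from station import * gives the robot as it stands.
- The arm moves only by the tool arm_command, never from a script. Its argument "series" is a list that holds one entry, the list of rows, each a list of 7 numbers: the turn, a rotation vector about the tool's x, y, z in rad, then the shift along the tool's x, y, z in mm, then the opening, from 0 (shut) to 1 (fully open). A call has 1 to 20 rows; each row is the pose to reach, as a shift and turn from the pose measured when the call began, along the tool's axes at that moment; what a row does not reach only later rows make up. A row lasts 1/12 s, in which the tool goes at most 41.7 mm and 7.16 degrees, less where a joint would pass 70% of its speed; a pose out of reach is approached as far as the arm can. A call with a gripper value outside its range is refused whole. The fingers move at their own pace and stop on an object; "newtons" is the grip in N (left out, the last holds). Time passes only in rows, so rows that repeat a pose let the fingers close. It gives the time, the measured TCP pose, the force and the opening at its end, in the units of the state.
- sense(): the state, without advancing time (a new reading comes with each control period).
- capture(name): name is "side" or "top"; returns (picture, depth): 400x640x3 uint8, red, green, blue; 400x640 float32, mm along the optical axis (not along the pixel's ray), 0 where there is no reading.
- camera_info(name): a dict with "mtx" (3x3 intrinsics, pixels), "pose" (4x4, takes a point from camera to world coordinates). Camera axes: x right, y down, z forward; pixel columns grow to the right and rows downward; lengths in mm; the calibration is good to about 2 mm. A picture is of the moment at which its call begins. camera_info takes no time and is no camera call.
- finish_job(): hands the job in, once; it reports no verdict.
The state is a dict: "clock": time; "q": joint angles; "dq": joint speeds; "effort": joint torques, N m; "tcp_pos": TCP position; "eef_rot": TCP orientation; "force": force on the tool from outside, world axes, zero at the start; "moment": the same for the moment, N m; "width": finger opening in mm.
Only numpy, scipy, OpenCV 4.12 (cv2) and the standard library are available. Lean on these libraries where they do the work, as an engineer would, in place of code of your own. Each camera call takes 0.05 s, during which the arm holds its last target. There are 200 camera calls.

### The job

Put the two washed trim levers away in the amber jar, tail first through the narrow neck with their forks sticking out on top: first the one in the sloping rest; then lay the other one, which lies flat on the ledge, home in that rest the same way round (tail down at the stop), let go of it, and take it up again from there. Lower each lever to the bottom of the jar before you let go of it. Keep the jar standing upright where it is and leave the other things on the ledge alone.

Things in the scene. Friction and masses are not known exactly. Their poses are not given: they have to be found in the camera images.
- jar: Amber glass jar standing loose and upright, 120 mm high, 0.8 kg. Body 112 mm across up to 78 mm, shoulder to 98 mm, then a narrow neck, 60 mm across outside and 50 mm inside, to the rim. A lever standing in it shows 70 to 80 mm above the rim and leans on the neck. Origin: centre of the underside, z up.
- jar_floor (a point): centre of the jar's inner floor, 7 mm above its underside; the inside is about 100 mm across here
- jar_rim (a point): centre of the jar's mouth, at the height of the rim
- rest: Sloping rest, fixed: a steel channel at 45 degrees on a wooden foot 150 x 70 x 14 mm. Channel 32 mm wide inside, sides 16 mm high, 115 mm long from the stop plate at its lower end to its open upper end, 107 mm above the ledge. Origin: on the ledge, in the channel's mid plane; the foot reaches from x = -85 to +65 mm; x points horizontally uphill (roughly towards the robot), z up.
- rest_stop (a point): where the middle of a lever's tail end lies when the lever lies home in the channel: on the stop plate's face, 6 mm above the channel floor
- rest_top (a point): where the middle of the fork's end lies when a lever lies home in the channel: 200 mm from rest_stop, 45 degrees up, 172 mm above the ledge; the last 85 mm (fork end) of the lever overhang the channel, free on all sides
- lever_a: The lever that lies in the sloping rest at the start, tail down against the stop, fork up. Flat straight bar of stiff black nylon, 200 mm long, 12 mm thick, about 50 g: shaft 18 mm wide for 170 mm from the square tail, then a two-pronged fork 32 mm wide and 30 mm long. Origin: mid length, on the underside; x runs from tail to fork, y across the width. Hold it by the shaft, 45 to 55 mm from the fork's end.
- lever_a_tail (a point): middle of lever_a's tail end
- lever_a_fork (a point): middle of lever_a's fork end
- lever_b: The other, identical lever, lying flat on the ledge at the start, its fork pointing roughly towards the robot. Flat straight bar of stiff black nylon, 200 mm long, 12 mm thick, about 50 g: shaft 18 mm wide for 170 mm from the square tail, then a two-pronged fork 32 mm wide and 30 mm long. Origin: mid length, on the underside; x runs from tail to fork, y across the width. Hold it by the shaft, 45 to 55 mm from the fork's end.
- lever_b_tail (a point): middle of lever_b's tail end
- lever_b_fork (a point): middle of lever_b's fork end
- tub: Bystander: closed grey plastic wax tub with a twist cap, 94 mm across, 66 mm high; loose, to be left alone. Origin at its underside.
- tyre_brush: Bystander: green hard-bristled tyre brush, 245 mm long, 46 mm high; loose, to be left alone. Origin at its underside.
- spanner: Bystander: steel spanner lying flat, 170 mm long; loose, to be left alone. Origin at its underside.
- polish: Bystander: small closed polish bottle, 52 mm across, 110 mm high; loose, to be left alone. Origin at its underside.
- wood_block: Bystander: small wooden sanding block 70 x 32 x 30 mm; loose, to be left alone. Origin at its underside.
- tin: Bystander: closed tin, 66 mm across, 90 mm high; loose, to be left alone. Origin at its underside.

How it is judged (in metres and radians):
On the way, in this order (a step that is already met when the one before it is completed fails the run):
1. the lever from the rest, still held, is through the neck with its tail within 25 mm of the jar's floor (z of lever_a_tail in the frame of jar below 0.032 m and horizontal distance between lever_a_tail and jar below 0.055 m and z of lever_a_fork in the frame of jar above 0.14 m and contact force between the fingers and lever_a above 0.5 N), for 0.1 s.
2. the other lever lies in the sloping rest, tail within 35 mm of home at the stop and fork within 35 mm of its place at the top, not touched by the robot (distance between lever_b_tail and rest_stop below 0.035 m and distance between lever_b_fork and rest_top below 0.035 m and contact force between the fingers and lever_b below 0.05 N and linear speed of lever_b below 0.05 m/s), for 0.15 s.
3. that lever too, held, is through the neck with its tail within 25 mm of the jar's floor (z of lever_b_tail in the frame of jar below 0.032 m and horizontal distance between lever_b_tail and jar below 0.055 m and z of lever_b_fork in the frame of jar above 0.14 m and contact force between the fingers and lever_b above 0.5 N), for 0.1 s.
At the end, for the whole second after the job is handed in: Both levers stand in the jar at rest and released, tails within 25 mm of its floor and inside its body, fork ends at least 20 mm above the rim; the jar stands upright (within 0.1 rad) (z of each of lever_a_tail, lever_b_tail in the frame of jar below 0.032 m and horizontal distance between each of lever_a_tail, lever_b_tail and jar below 0.055 m and z of each of lever_a_fork, lever_b_fork in the frame of jar above 0.14 m and angle between jar's own z axis and vertical below 0.1 rad and linear speed of each of lever_a, lever_b below 0.05 m/s); the robot touches nothing.
It fails at once if the jar is tipped by more than 0.35 rad or shifted by more than 60 mm (angle between jar's own z axis and vertical above 0.35 rad or distance of jar from where it was at the start of the episode above 0.06 m).
It fails at once if a bystander is shifted by more than 40 mm (distance of any of tub, tyre_brush, spanner, polish, wood_block, tin from where it was at the start of the episode above 0.04 m).
It also fails if it takes over 72 s, if anything falls off the work surface, if the arm or the gripper's body presses on something with over 40 N, if the wrist force passes 120 N, or if a joint passes its speed limit or range.

## Working session

There is one attempt and no reset: what is moved stays moved. The work goes in short steps, Python scripts to look and compute and a tool call to move; the robot and the scene stay as the last step left them, time stands still between calls to the robot, and variables do not carry over. Pictures are saved under pics/ and viewed, about 8 in all and at most 12, crops included, and the job is handed in when it is done.

Besides the shell and the picture viewer there is one more tool, called after "Call:" by a JSON object that holds its "method" and its "body", one argument or row to a line. arm_command: Moves the arm, as the interface text tells. Its arguments: {"type":"object","properties":{"series":{"type":"array","items":{"type":"array","items":{"type":"array","items":{"type":"number"}}}},"newtons":{"type":"number"}},"required":["series"]}

```bash
mkdir -p pics; ls; python3 - <<'E'
from station import *
import cv2,numpy as np
print(sense())
for n in("top","side"):
    p,d=capture(n); cv2.imwrite(f"pics/{n}0.png",p[:,:,::-1]); np.save(f"pics/{n}0.npy",d)
    c=camera_info(n); print(n,np.round(c["mtx"],1).tolist(),np.round(c["pose"],3).tolist())
E
```

```text
pics
{'clock': 0.0, 'q': array([-1.18859568e+00,  1.24520379e-01,  1.65163017e+00,  2.34920233e-05,
        1.36749693e+00, -8.26096558e-02]), 'dq': array([-2.07244214e-03, -3.64187616e-05, -6.98889538e-04,  2.21722311e-04,
        2.84375847e-04,  1.72361107e-04]), 'effort': array([ 9.30065908e-04, -4.23616469e+01, -3.65451443e+01, -1.03268928e-05,
        6.91347712e-03,  9.38898324e-06]), 'tcp_pos': array([ 291.11783124, -580.50282621,  230.06903723]), 'eef_rot': array([-3.05515292e+00, -7.23091424e-01,  4.45671588e-04]), 'force': array([-0.96342514,  0.38346159, -0.1509284 ]), 'moment': array([0.00326199, 0.0214001 , 0.01113809]), 'width': 85.42371112127526}
top [[413.5, 0.0, 321.6], [0.0, 413.5, 199.2], [0.0, 0.0, 1.0]] [[0.01, -0.992, 0.128, 499.143], [-1.0, -0.007, 0.024, 42.678], [-0.023, -0.128, -0.991, 1050.013], [0.0, 0.0, 0.0, 1.0]]
side [[511.0, 0.0, 315.2], [0.0, 511.0, 207.3], [0.0, 0.0, 1.0]] [[-0.786, -0.386, 0.482, 78.388], [-0.618, 0.479, -0.623, 726.407], [0.009, -0.788, -0.616, 781.193], [0.0, 0.0, 0.0, 1.0]]
```

View pics/top0.png

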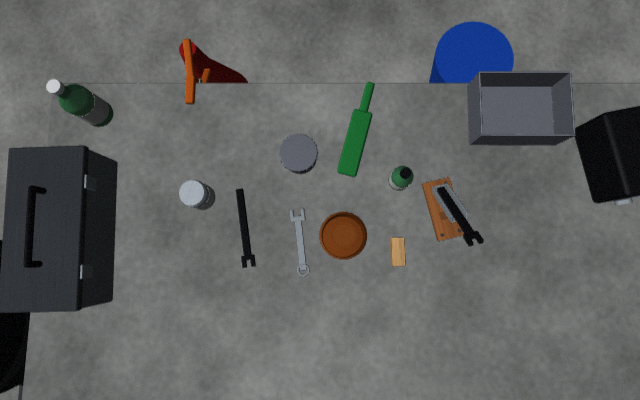

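View pics/side0.png

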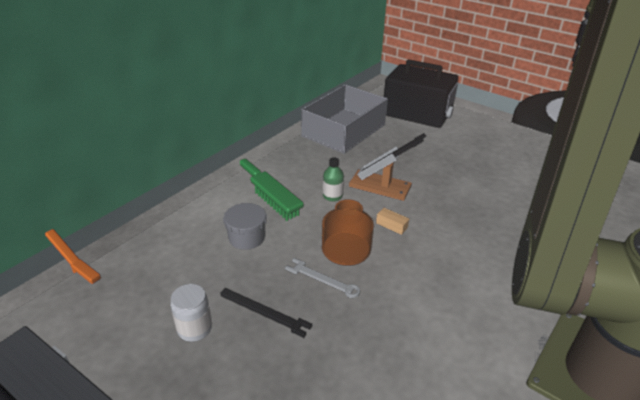

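The top view shows the jar at about (343,235), the rest with lever_a at (455,212) with the fork at (475,239), and lever_b running from (240,190) to (248,266). I'll enlarge these areas and probe the depth.

```bash
cat > h.py <<'E'
import numpy as np,cv2
from scipy.spatial.transform import Rotation as R
from station import *
def w(n,u,v,z=None,d=None):
    "pixel to world, at height z, or by depth map d"
    c=camera_info(n);K=np.array(c["mtx"]);T=np.array(c["pose"])
    r=T[:3,:3]@np.linalg.inv(K)@[u,v,1.];o=T[:3,3]
    return o+r*((z-o[2])/r[2] if z is not None else d[int(round(v)),int(round(u))])
def px(n,p):
    c=camera_info(n);K=np.array(c["mtx"]);T=np.array(c["pose"])
    q=K@(T[:3,:3].T@(np.array(p)-T[:3,3]));return q[:2]/q[2]
E
python3 - <<'E'
from h import *
t=cv2.imread("pics/top0.png");s=cv2.imread("pics/side0.png")
c=lambda im,x,y,w_,h_,f:cv2.resize(im[y:y+h_,x:x+w_],None,fx=f,fy=f,interpolation=cv2.INTER_CUBIC)
a=c(t,410,165,80,100,6) #480x600? 
a=c(t,415,170,75,80,5);b=c(t,225,180,40,100,4);j=c(t,310,200,75,75,5)
e=c(s,340,125,100,80,4)
C=np.zeros((800//1*0+600,800,3),np.uint8) if 0 else np.zeros((600,800,3),np.uint8)
a=c(t,415,170,75,75,4);j=c(t,310,200,65,70,4);b=c(t,225,180,40,100,3)
C[:300,:300]=a;C[:280,300:560]=j;C[:300,570:690]=b
C[300:600,:400]=c(s,340,127,100,75,4); C[300:600,400:760]=c(s,305,190,90,75,4)
cv2.imwrite("pics/crops.png",C)
d=np.load("pics/top0.npy")
for u,v in[(343,220),(343,235),(320,236),(366,236),(343,258),(343,212),(440,190),(455,212),(462,221),(470,234),(241,195),(244,228),(247,255),(430,190)]: print(u,v,np.round(w("top",u,v,d=d)))
E
```

```text
343 220 [574.  16.  95.]
343 235 [544.  14.   8.]
320 236 [538.  69.  80.]
366 236 [539. -38.  82.]
343 258 [487.  15.  79.]
343 212 [594.  16.  82.]
440 190 [ 654. -223.   41.]
455 212 [ 594. -239.  105.]
462 221 [ 572. -246.  130.]
470 234 [ 542. -252.  162.]
241 195 [642. 273.  16.]
244 228 [559. 263.  13.]
247 255 [491. 253.  10.]
430 190 [ 659. -205.   12.]
```

View pics/crops.png

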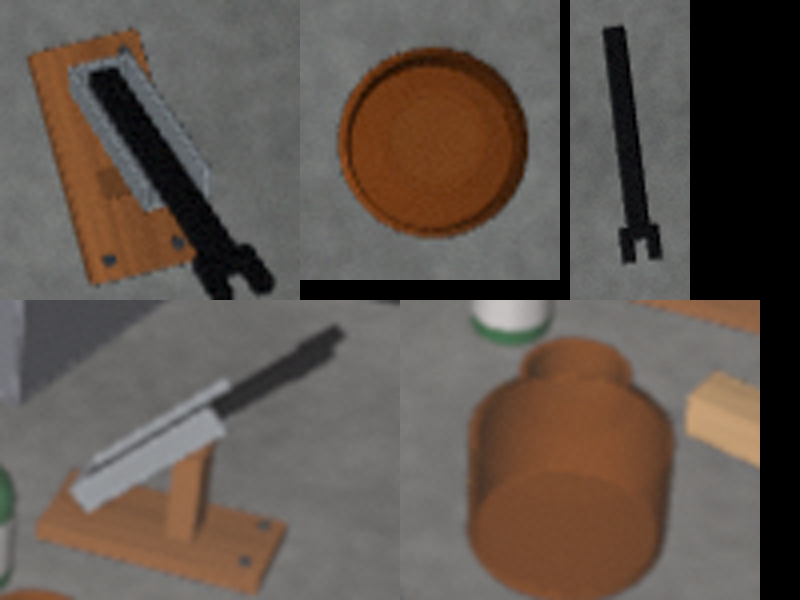

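The crops show the jar body outline centred at about (343,235.5) in the top view. Lever_a lies in the channel with its tail at about (441,189) and its fork at about (476,241), and lever_b is flat. Next I'll fit both levers from the depth.

```bash
python3 - <<'E'
from h import *
import station
print([k for k in dir(station) if not k.startswith('_')], getattr(station,'grasp_offset',None))
im=cv2.imread("pics/top0.png").max(2);d=np.load("pics/top0.npy")
def cloud(x0,x1,y0,y1,f):
    return np.array([[u,v,*w("top",u,v,d=d)] for v in range(y0,y1) for u in range(x0,x1) if f(u,v)])
for nm,b in(("A",(434,488,182,250)),("B",(230,260,185,272))):
    P=cloud(*b,lambda u,v:im[v,u]<38)[:,2:]
    m=np.median(P,0);_,_,V=np.linalg.svd(P-P.mean(0));x=V[0]*(1 if V[0][0]<0 else -1)
    for _ in range(2):
        r=np.linalg.norm(np.cross(P-P.mean(0),x),axis=1);P=P[r<20]
        _,_,V=np.linalg.svd(P-P.mean(0));x=V[0]*(1 if V[0][0]<0 else -1)
    t=(P-P.mean(0))@x
    print(nm,len(P),"mean",P.mean(0).round(1),"dir",x.round(3),"n",V[2].round(3),"ends",(P.mean(0)+x*t.min()).round(1),(P.mean(0)+x*t.max()).round(1),"len",np.ptp(t).round(1))
    s=P[np.abs(t+20)<60]; print("  shaft mean",s.mean(0).round(1))
P=cloud(315,372,205,264,lambda u,v:1);z=P[:,4]
for lo,hi in((70,90),(108,130)):
    q=P[(z>lo)&(z<hi)]
    if len(q)>5:
        c,rad=cv2.minEnclosingCircle(q[:,2:4].astype(np.float32));print("jar",lo,len(q),np.round(c,1),rad,q[:,4].mean())
print(w("top",343.2,235.6,z=78))
# side view: rim ellipse
ds=np.load("pics/side0.npy")
q=np.array([w("side",u,v,d=ds) for v in range(195,265) for u in range(318,378)])
for lo,hi in((60,85),(100,116),(116,130)):
    k=q[(q[:,2]>lo)&(q[:,2]<hi)&(np.hypot(q[:,0]-540,q[:,1]-15)<70)]
    if len(k)>5:c,rad=cv2.minEnclosingCircle(k[:,:2].astype(np.float32));print("side jar",lo,len(k),np.round(c,1),rad)
print(px("side",[540,15,120]),px("side",[540,15,0]),px("top",[540,15,120]))
E
```

```text
['Unreachable', 'camera_info', 'capture', 'finish_job', 'grasp_offset', 'sense'] 18.700000000000003
A 220 mean [ 581.3 -242.8  119.1] dir [-0.688 -0.142  0.711] n [-0.664 -0.271 -0.697] ends [ 615.  -235.9   84.3] [ 551.9 -248.8  149.4] len 91.6
  shaft mean [ 581.8 -242.7  118.5]
B 110 mean [557.1 262.6  12.1] dir [-0.982 -0.187  0.002] n [ 0.028 -0.139  0.99 ] ends [576.6 266.3  12.1] [537.8 258.9  12.2] len 39.5
  shaft mean [557.1 262.6  12.1]Traceback (most recent call last):
  File "<stdin>", line 16, in <module>
  File "<stdin>", line 6, in cloud
  File "h.py", line 6, in w
    c=camera_info(n);K=np.array(c["mtx"]);T=np.array(c["pose"])
ValueError: time passes only in moves, steps and waits
```

```bash
python3 - <<'E'
s=open('h.py').read()
s=s.replace("from station import *\n","from station import *\nINF={n:camera_info(n) for n in('top','side')}\n").replace("c=camera_info(n)","c=INF[n]")
open('h.py','w').write(s)
E
python3 - <<'E'
from h import *
im=cv2.imread("pics/top0.png").max(2);d=np.load("pics/top0.npy")
def cloud(n,x0,x1,y0,y1,d):
    return np.array([[u,v,*w(n,u,v,d=d)] for v in range(y0,y1) for u in range(x0,x1)])
for nm,b,p0,dr in(("A",(430,490,180,252),[581.3,-242.8,119.1],[-.688,-.18,.707]),("B",(225,265,180,275),[557.1,262.6,12.1],[-.99,-.13,0])):
    P=cloud("top",*b,d);P=P[im[P[:,1].astype(int),P[:,0].astype(int)]<50][:,2:];p0=np.array(p0)
    for _ in range(6):
        x=np.array(dr)/np.linalg.norm(dr);r=np.linalg.norm(np.cross(P-p0,x),axis=1)
        S=P[(r<13)&(np.abs((P-p0)@x)<110)];sh=S[((S-p0)@x)<65]
        p0=sh.mean(0);_,_,V=np.linalg.svd(sh-p0);dr=V[0]*(1 if V[0][0]<0 else -1)
    S=P[np.linalg.norm(np.cross(P-p0,dr),axis=1)<20];t=(S-p0)@dr
    print(nm,len(S),"mean",p0.round(1),"dir",dr.round(3),"yaw",np.degrees(np.arctan2(-dr[1],-dr[0])).round(1),"ends",(p0+dr*t.min()).round(1),(p0+dr*t.max()).round(1),"len",np.ptp(t).round(1))
P=cloud("top",315,372,205,264,d)[:,2:];Q=cloud("side",315,380,195,266,np.load("pics/side0.npy"))[:,2:]
for n,q in(("top",P),("side",Q)):
  for lo,hi in((70,79),(100,116),(116,130)):
    k=q[(q[:,2]>lo)&(q[:,2]<hi)&(np.hypot(q[:,0]-540,q[:,1]-15)<70)]
    if len(k)>5:c,rad=cv2.minEnclosingCircle(k[:,:2].astype(np.float32));print(n,"jar",lo,len(k),np.round(c,1),round(rad,1))
print(w("top",343.2,235.6,z=78))
print(px("side",[540,15,120]),px("side",[540,15,0]),px("top",[540,15,120]))
for u,v in((239.7,189),(244.5,266.5),(251.5,265.5)):print("B px",w("top",u,v,z=12).round(1))
print("A side fork",[w("side",u,v,d=np.load("pics/side0.npy")).round(1) for u,v in((423,137),(410,145))])
E
```

```text
A 645 mean [ 610.1 -235.5   88.8] dir [-0.683 -0.169  0.711] yaw 13.9 ends [ 662.9 -222.4   33.9] [ 524.7 -256.7  177.7] len 202.4
B 615 mean [592.4 268.3  12.1] dir [-0.987 -0.158 -0.004] yaw 9.1 ends [658.9 279.   12.4] [463.9 247.7  11.5] len 197.5
top jar 70 55 [540.1  16. ] 55.9
top jar 100 20 [539.7  13.7] 32.4
top jar 116 166 [540.2  16. ] 29.8
side jar 70 218 [539.5  15.7] 57.3
side jar 100 294 [539.2  15.2] 31.5
side jar 116 205 [539.9  15.5] 32.3
[539.1983332   14.98507151  78.        ]
[348.76709105 208.08017082] [346.09998872 250.16018736] [343.73186898 234.47148228]
B px [658.  277.4  12. ]
B px [462.9 258.4  12. ]
B px [465.6 241.   12. ]
A side fork [array([ 526.3, -266.2,  169.2]), array([ 547.4, -247. ,  148.2])]
```

Checks on the measurements:
- **Jar:** centred at (540, 15.7). Both cameras agree, and the rim radius is about 30 mm.
- **Lever_a:** the line fit gives a length of 202 mm, 45° and yaw 13.9°, with the fork end at z ≈ 173 (expected 172).
- **Lever_b:** yaw about 8.7°, tail at (658,278), fork at (464,249), z = 12.

Next is the pre-grasp along lever_a's axis.

```bash
cat >> h.py <<'E'
G=18.7
def frame(z,x):
    z=np.array(z,float);z/=np.linalg.norm(z);x=np.array(x,float);x-=z*(x@z);x/=np.linalg.norm(x)
    return np.column_stack([x,np.cross(z,x),z])
def go(p,F,label=""):
    "turn and shift from the present pose to TCP p, frame F"
    s=sense();C=R.from_rotvec(s["eef_rot"]).as_matrix()
    t=R.from_matrix(C.T@F).as_rotvec();d=C.T@(np.array(p)-s["tcp_pos"])
    print(label,t.round(3).tolist(),d.round(1).tolist(),"ang",np.degrees(np.linalg.norm(t)).round(),"dist",np.linalg.norm(d).round())
def st():
    s=sense();C=R.from_rotvec(s["eef_rot"]).as_matrix()
    print("t",round(s["clock"],2),"tcp",s["tcp_pos"].round(1),"x",C[:,0].round(3),"z",C[:,2].round(3),"F",s["force"].round(1),"w",round(s["width"],1),"q",s["q"].round(2))
h=np.array([np.cos(np.radians(13.9)),np.sin(np.radians(13.9)),0])   # rest: horizontal, downhill (away)
FORK=np.array([521,-257.5,172.]);ax=(h-[0,0,1])/2**.5                 # fork end, axis towards tail
FA=frame(ax,[-h[1],h[0],0]);JAR=np.array([540,15.7,0.])
E
python3 -c "
from h import *
g=FORK+47*ax+G*ax
print(g);go(g-110*ax,FA,'pre')"
```

```text
[ 566.09649358 -246.33974612  125.54308448]
pre [-0.662, 0.527, -1.275] [319.7, -192.6, 27.2] ang 88.0 dist 374.0
```

Call:
{"method": "arm_command", "body": {
  "series": [
    [[-0.662,0.527,-1.275,319.7,-192.6,27.2,1],[-0.662,0.527,-1.275,319.7,-192.6,27.2,1],[-0.662,0.527,-1.275,319.7,-192.6,27.2,1],[-0.662,0.527,-1.275,319.7,-192.6,27.2,1],[-0.662,0.527,-1.275,319.7,-192.6,27.2,1],[-0.662,0.527,-1.275,319.7,-192.6,27.2,1],[-0.662,0.527,-1.275,319.7,-192.6,27.2,1],[-0.662,0.527,-1.275,319.7,-192.6,27.2,1],[-0.662,0.527,-1.275,319.7,-192.6,27.2,1],[-0.662,0.527,-1.275,319.7,-192.6,27.2,1],[-0.662,0.527,-1.275,319.7,-192.6,27.2,1],[-0.662,0.527,-1.275,319.7,-192.6,27.2,1],[-0.662,0.527,-1.275,319.7,-192.6,27.2,1],[-0.662,0.527,-1.275,319.7,-192.6,27.2,1],[-0.662,0.527,-1.275,319.7,-192.6,27.2,1],[-0.662,0.527,-1.275,319.7,-192.6,27.2,1],[-0.662,0.527,-1.275,319.7,-192.6,27.2,1]]
  ],
  "newtons": 40
}}

```text
clock: 1.52
tcp_pos: [490.8, -264.9, 203.8]
eef_rot: [1.562, 1.995, 0.827]
force: [0.8, 0.6, -0.4]
width: 85.9
```

```bash
python3 -c "
from h import *
st();go(FORK+(47+G)*ax,FA,'grasp')
p,d=capture('side');cv2.imwrite('pics/s1.png',cv2.resize(p[100:220,330:490,::-1],None,fx=4,fy=4))"
```

```text
t 1.52 tcp [ 490.8 -264.9  203.8] x [-0.24   0.971 -0.   ] z [ 0.687  0.17  -0.707] F [ 0.8  0.6 -0.4] w 85.9 q [-0.93 -0.28  2.22  0.86  1.03 -1.56]
grasp [0.0, 0.0, 0.0] [-0.0, -0.5, 110.2] ang 0.0 dist 110.0
```

View pics/s1.png

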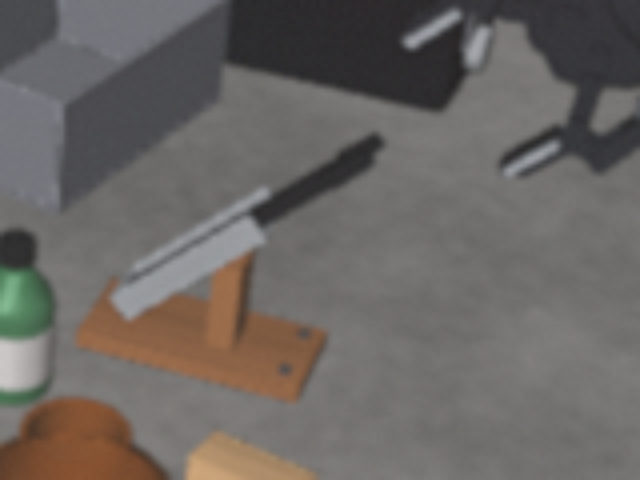

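The gripper (upper right, fingers at about (430,30) and (530,150) in the crop) is in line with the lever, whose fork is at (375,145). I'll advance and close.

Call:
{"method": "arm_command", "body": {
  "series": [
    [[0,0,0,0,-0.5,35,1],[0,0,0,0,-0.5,70,1],[0,0,0,0,-0.5,100,1],[0,0,0,0,-0.5,110,1],[0,0,0,0,-0.5,110,1],[0,0,0,0,-0.5,110,0],[0,0,0,0,-0.5,110,0],[0,0,0,0,-0.5,110,0],[0,0,0,0,-0.5,110,0],[0,0,0,0,-0.5,110,0],[0,0,0,0,-0.5,110,0],[0,0,0,0,-0.5,110,0],[0,0,0,0,-0.5,110,0],[0,0,0,0,-0.5,110,0]]
  ],
  "newtons": 40
}}

```text
clock: 2.73
tcp_pos: [566.3, -246.9, 126.9]
eef_rot: [1.56, 1.994, 0.826]
force: [-4.7, -0.0, 5.9]
width: 11.6
```

```bash
python3 -c "
from h import *
st()"
```

```text
t 2.73 tcp [ 566.3 -246.9  126.9] x [-0.24   0.971 -0.002] z [ 0.688  0.169 -0.706] F [-4.7 -0.   5.9] w 11.6 q [-0.77 -0.06  2.18  0.97  0.82 -1.64]
```

Gripped at 11.6 mm, which matches the lever's thickness. I'll lift it out along the channel's normal and then up.

Call:
{"method": "arm_command", "body": {
  "series": [
    [[0,0,0,0,6,-3,0],[0,0,0,0,20,-8,0],[0,0,0,0,40,-15,0],[0,0,0,0,65,-30,0],[0,0,0,0,85,-55,0],[0,0,0,0,100,-80,0],[0,0,0,0,110,-90,0],[0,0,0,0,110,-90,0]]
  ],
  "newtons": 50
}}

```text
clock: 3.4
tcp_pos: [581.1, -244.5, 273.6]
eef_rot: [1.553, 1.99, 0.824]
force: [-0.3, -0.6, -1.0]
width: 11.5
```

```bash
python3 -c "
from h import *
st()
a=np.array([np.sin(np.radians(10)),0,-np.cos(np.radians(10))]);T=JAR+[5,0,9]
go(T-(135+150)*a,frame(a,[0,1,0]),'above jar')"
```

```text
t 3.4 tcp [ 581.1 -244.5  273.6] x [-0.24   0.971 -0.008] z [ 0.692  0.165 -0.703] F [-0.3 -0.6 -1. ] w 11.5 q [-0.75 -0.22  2.05  0.8   0.98 -1.34]
above jar [0.615, -0.107, 0.222] [273.0, -1.6, -27.6] ang 38.0 dist 274.0
```

Call:
{"method": "arm_command", "body": {
  "series": [
    [[0.615,-0.107,0.222,273,-1.6,-27.6,0],[0.615,-0.107,0.222,273,-1.6,-27.6,0],[0.615,-0.107,0.222,273,-1.6,-27.6,0],[0.615,-0.107,0.222,273,-1.6,-27.6,0],[0.615,-0.107,0.222,273,-1.6,-27.6,0],[0.615,-0.107,0.222,273,-1.6,-27.6,0],[0.615,-0.107,0.222,273,-1.6,-27.6,0],[0.615,-0.107,0.222,273,-1.6,-27.6,0],[0.615,-0.107,0.222,273,-1.6,-27.6,0],[0.615,-0.107,0.222,273,-1.6,-27.6,0],[0.615,-0.107,0.222,273,-1.6,-27.6,0],[0.615,-0.107,0.222,273,-1.6,-27.6,0]]
  ]
}}

```text
clock: 4.4
tcp_pos: [495.2, 14.9, 288.1]
eef_rot: [2.133, 2.13, 0.184]
force: [-0.7, 0.0, 0.2]
width: 11.1
```

```bash
python3 -c "
from h import *
st()
a=np.array([np.sin(np.radians(10)),0,-np.cos(np.radians(10))]);T=JAR+[5,0,9]
go(T-(135+150)*a,frame(a,[0,1,0]),'above jar')
s=sense();C=R.from_rotvec(s['eef_rot']).as_matrix()
tail=s['tcp_pos']+135*C[:,2];print('tail exp',tail,px('side',tail),px('side',tail-200*C[:,2]))
p,d=capture('side');cv2.imwrite('pics/s2.png',cv2.resize(p[30:270,240:480,::-1],None,fx=2.4,fy=2.4))"
```

```text
t 4.4 tcp [495.2  14.9 288.1] x [0.001 1.    0.   ] z [ 0.171  0.    -0.985] F [-0.7  0.   0.2] w 11.1 q [-0.09 -0.37  2.01  0.02  1.33 -0.09]
above jar [-0.003, -0.0, -0.001] [0.8, 0.5, -1.5] ang 0.0 dist 2.0
tail exp [518.34157709  14.94751992 155.06083968] [358.33503521 198.63756395] [381.19213527 116.94715232]
```

View pics/s2.png

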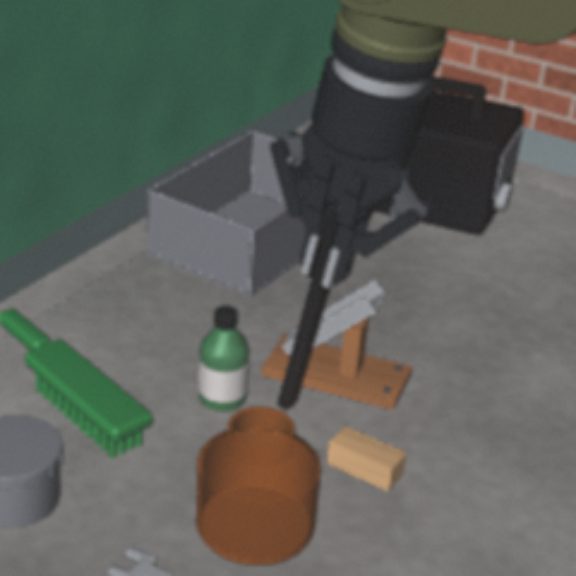

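The lever hangs straight in the grip. Its tail is at (287,402) in the crop and was predicted at (284,405), above and on the robot side of the neck opening at (262,425). I'll insert it along the axis.

Call:
{"method": "arm_command", "body": {
  "series": [
    [[0,0,0,0.8,0.5,20,0],[0,0,0,0.8,0.5,40,0],[0,0,0,0.8,0.5,58,0],[0,0,0,0.8,0.5,76,0],[0,0,0,0.8,0.5,88,0],[0,0,0,0.8,0.5,100,0],[0,0,0,0.8,0.5,100,0]]
  ]
}}

```text
clock: 5.03
tcp_pos: [512.0, 15.0, 186.9]
eef_rot: [2.137, 2.13, 0.18]
force: [-0.2, 0.3, -0.5]
width: 11.3
```

```bash
python3 -c "
from h import *
st()
a=np.array([np.sin(np.radians(10)),0,-np.cos(np.radians(10))]);T=JAR+[5,0,9]
go(T-135*a,frame(a,[0,1,0]),'bottom')"
```

```text
t 5.03 tcp [512.   15.  186.9] x [0.003 1.    0.001] z [ 0.167  0.    -0.986] F [-0.2  0.3 -0.5] w 11.3 q [-0.08 -0.26  2.1   0.02  1.14 -0.09]
bottom [-0.006, -0.0, -0.003] [0.8, 1.9, 45.9] ang 0.0 dist 46.0
```

Call:
{"method": "arm_command", "body": {
  "series": [
    [[0,0,0,0.8,1,12,0],[0,0,0,0.8,1,24,0],[0,0,0,0.8,1,34,0],[0,0,0,0.8,1,41,0],[0,0,0,0.8,1,46,0],[0,0,0,0.8,1,46,0],[0,0,0,0.8,1,46,0]]
  ]
}}

```text
clock: 5.62
tcp_pos: [521.4, 15.7, 142.6]
eef_rot: [2.136, 2.13, 0.182]
force: [-1.0, -0.2, 3.1]
width: 11.1
```

```bash
python3 -c "
from h import *
st()
p,d=capture('side');cv2.imwrite('pics/s3.png',cv2.resize(p[100:280,270:430,::-1],None,fx=3,fy=3))
print(px('side',JAR),px('side',JAR+[0,0,120]))"
```

```text
t 5.62 tcp [521.4  15.7 142.6] x [0.003 1.    0.   ] z [ 0.169 -0.    -0.986] F [-1.  -0.2  3.1] w 11.1 q [-0.08 -0.2   2.12  0.02  1.05 -0.08]
[345.91893902 250.32606678] [348.57465674 208.24036257]
```

View pics/s3.png

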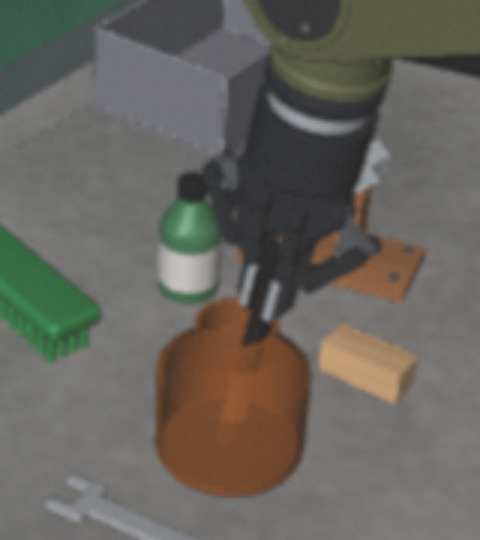

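The lever is inside the jar, visible through the glass down to about (230,440) in the crop, and the wrist reads about 3 N at the floor. I'll release it and withdraw along the axis.

Call:
{"method": "arm_command", "body": {
  "series": [
    [[0,0,0,0,0,0,0.3],[0,0,0,0,0,0,0.5],[0,0,0,0,0,0,1],[0,0,0,0,0,0,1],[0,0,0,0,0,0,1],[0,0,0,0,0,0,1],[0,0,0,0,0,-15,1],[0,0,0,0,0,-40,1],[0,0,0,0,0,-75,1],[0,0,0,0,0,-110,1],[0,0,0,0,0,-140,1],[0,0,0,0,0,-140,1]]
  ]
}}

```text
clock: 6.67
tcp_pos: [500.3, 15.5, 289.3]
eef_rot: [2.128, 2.122, 0.194]
force: [1.3, -0.9, 1.9]
width: 85.2
```

```bash
cat >> h.py <<'E'
# lever B on the ledge
TB=np.array([658.3,278.2,6.]);FB=np.array([464,249,6.]);xb=(TB-FB)/np.linalg.norm(TB-FB)
FBL=frame([0,0,-1],xb)
E
python3 -c "
from h import *
st()
g=FB+48*xb; g[2]=1
go(g+[0,0,90],FBL,'pre B'); print(g)
p,d=capture('side');p2,d2=capture('top')
a=cv2.resize(p[100:280,270:430,::-1],None,fx=3,fy=3)
b=cv2.resize(p2[190:290,300:400,::-1],None,fx=3,fy=3);C=np.zeros((540,780,3),np.uint8);C[:,:480]=a;C[:300,480:]=b
cv2.imwrite('pics/s4.png',C)"
```

```text
t 6.67 tcp [500.3  15.5 289.3] x [ 0.003  1.    -0.001] z [ 0.182 -0.001 -0.983] F [ 1.3 -0.9  1.9] w 85.2 q [-0.08 -0.36  2.01  0.01  1.32 -0.08]
pre B [0.152, -0.129, 1.414] [240.8, -25.8, 196.8] ang 82.0 dist 312.0
[511.46697202 256.13348216   1.        ]
```

View pics/s4.png

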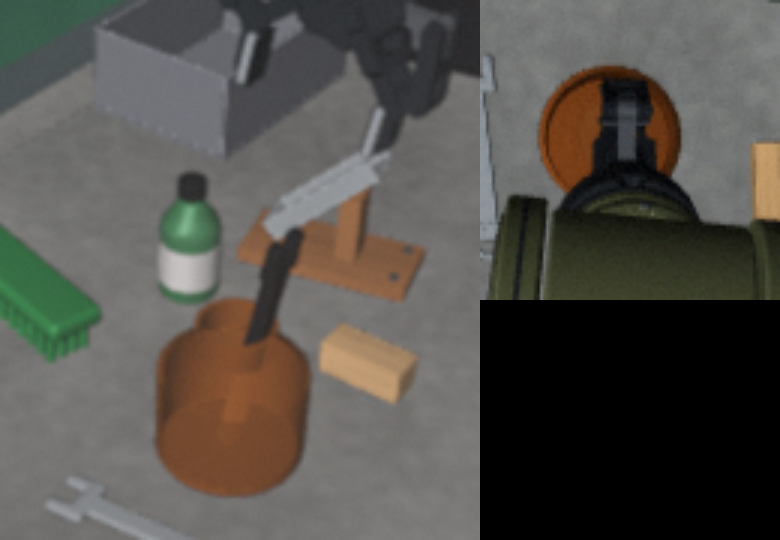

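Lever_a stands in the jar leaning towards the robot, with its fork at (285,245) in the crop, and the gripper is clear. Next is lever_b: lateral move first, then down.

Call:
{"method": "arm_command", "body": {
  "series": [
    [[0.15,-0.13,1.41,60,-8,5,1],[0.152,-0.129,1.414,240.8,-25.8,196.8,1],[0.152,-0.129,1.414,240.8,-25.8,196.8,1],[0.152,-0.129,1.414,240.8,-25.8,196.8,1],[0.152,-0.129,1.414,240.8,-25.8,196.8,1],[0.152,-0.129,1.414,240.8,-25.8,196.8,1],[0.152,-0.129,1.414,240.8,-25.8,196.8,1],[0.152,-0.129,1.414,240.8,-25.8,196.8,1],[0.152,-0.129,1.414,240.8,-25.8,196.8,1],[0.152,-0.129,1.414,240.8,-25.8,196.8,1],[0.152,-0.129,1.414,240.8,-25.8,196.8,1],[0.152,-0.129,1.414,240.8,-25.8,196.8,1],[0.152,-0.129,1.414,240.8,-25.8,196.8,1],[0.152,-0.129,1.414,240.8,-25.8,196.8,1],[0.152,-0.129,1.414,240.8,-25.8,196.8,1],[0.152,-0.129,1.414,240.8,-25.8,196.8,1]]
  ]
}}

```text
clock: 8.1
tcp_pos: [507.2, 256.3, 83.7]
eef_rot: [-3.131, -0.237, 0.016]
force: [0.5, -0.5, 0.3]
width: 85.3
```

```bash
python3 -c "
from h import *
st()
g=FB+48*xb; g[2]=1
go(g,FBL,'B')"
```

```text
t 8.1 tcp [507.2 256.3  83.7] x [ 0.989  0.151 -0.01 ] z [-0.01   0.001 -1.   ] F [ 0.5 -0.5  0.3] w 85.3 q [0.37 0.09 1.95 0.   1.11 1.79]
B [-0.002, 0.01, 0.002] [5.1, 0.9, 82.6] ang 1.0 dist 83.0
```

Call:
{"method": "arm_command", "body": {
  "series": [
    [[0,0.01,0,5,1,30,1],[0,0.01,0,5,1,55,1],[0,0.01,0,5,1,72,1],[0,0.01,0,5,1,80,1],[0,0.01,0,5,1,82,1],[0,0.01,0,5,1,82,1],[0,0.01,0,5,1,82,0],[0,0.01,0,5,1,82,0],[0,0.01,0,5,1,82,0],[0,0.01,0,5,1,82,0],[0,0.01,0,5,1,82,0],[0,0.01,0,5,1,82,0],[0,0.01,0,5,1,82,0],[0,0.01,0,5,1,82,0]]
  ],
  "newtons": 60
}}

```text
clock: 9.27
tcp_pos: [512.0, 256.3, 2.4]
eef_rot: [-3.13, -0.237, -0.002]
force: [-1.2, -0.1, 4.2]
width: 15.8
```

```bash
python3 -c "
from h import *
st()"
```

```text
t 9.27 tcp [512.  256.3   2.4] x [0.989 0.151 0.001] z [ 0.001  0.003 -1.   ] F [-1.2 -0.1  4.2] w 15.8 q [0.37 0.21 1.98 0.   0.95 1.79]
```

Call:
{"method": "arm_command", "body": {
  "series": [
    [[0,0,0,0,0,-15,0],[0,0,0,0,0,-45,0],[0,0,0,0,0,-85,0],[0,0,0,0,0,-125,0],[0,0,0,0,0,-165,0],[0,0,0,0,0,-205,0],[0,0,0,0,0,-245,0],[0,0,0,0,0,-285,0],[0,0,0,0,0,-310,0],[0,0,0,0,0,-310,0]]
  ]
}}

```text
clock: 10.1
tcp_pos: [514.1, 256.5, 320.6]
eef_rot: [-3.126, -0.237, -0.02]
force: [-0.2, 0.5, 1.3]
width: 16.2
```

```bash
cat >> h.py <<'E'
n=(h+[0,0,1])/2**.5
FR=frame(-n,ax)                      # tool frame with lever B laid in the rest
E
python3 -c "
from h import *
st()
home=FORK+48.6*ax-3.6*n
print('home tcp',home);p=home+60*n;p[2]=330
go(p,FR,'over rest')
s=sense();C=R.from_rotvec(s['eef_rot']).as_matrix();tl=s['tcp_pos']+C@[151.4,0,-3.6];fk=s['tcp_pos']+C@[-48.6,0,-3.6]
p,d=capture('top');print('top tail/fork px',px('top',tl),px('top',fk),tl,fk)
cv2.imwrite('pics/t5.png',cv2.resize(p[120:300,150:350,::-1],None,fx=3,fy=3))"
```

```text
t 10.1 tcp [514.1 256.5 320.6] x [0.989 0.151 0.013] z [ 0.012  0.007 -1.   ] F [-0.2  0.5  1.3] w 16.2 q [ 0.37 -0.09  1.72  0.    1.5   1.79]
home tcp [ 551.8880093  -249.8559905   135.08902602]
over rest [-0.04, -0.798, -0.085] [3.5, 502.3, -11.9] ang 46.0 dist 502.0
top tail/fork px [200.4856647  159.19505239] [212.69302243 270.65524789] [663.71337159 279.23168103 326.20088041] [466.01310148 249.10777528 323.52627817]
```

View pics/t5.png

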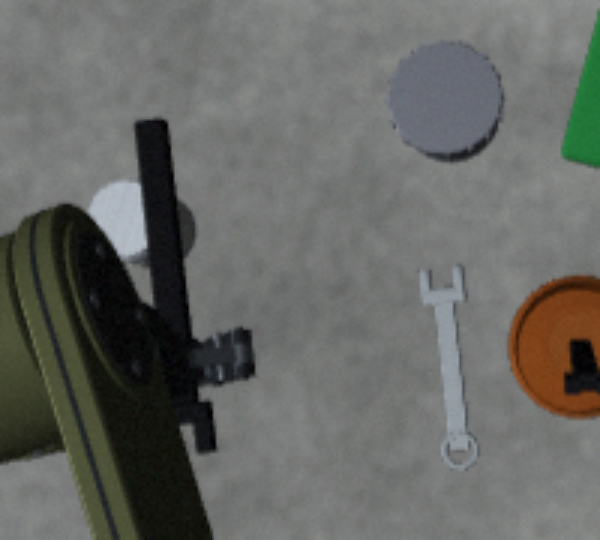

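The lever is level and held as planned, with its tail at (151,120) in the crop against a predicted (151,118). I'll carry it over to the rest.

Call:
{"method": "arm_command", "body": {
  "series": [
    [[-0.04,-0.798,-0.085,3.5,502.3,-11.9,0],[-0.04,-0.798,-0.085,3.5,502.3,-11.9,0],[-0.04,-0.798,-0.085,3.5,502.3,-11.9,0],[-0.04,-0.798,-0.085,3.5,502.3,-11.9,0],[-0.04,-0.798,-0.085,3.5,502.3,-11.9,0],[-0.04,-0.798,-0.085,3.5,502.3,-11.9,0],[-0.04,-0.798,-0.085,3.5,502.3,-11.9,0],[-0.04,-0.798,-0.085,3.5,502.3,-11.9,0],[-0.04,-0.798,-0.085,3.5,502.3,-11.9,0],[-0.04,-0.798,-0.085,3.5,502.3,-11.9,0],[-0.04,-0.798,-0.085,3.5,502.3,-11.9,0],[-0.04,-0.798,-0.085,3.5,502.3,-11.9,0],[-0.04,-0.798,-0.085,3.5,502.3,-11.9,0],[-0.04,-0.798,-0.085,3.5,502.3,-11.9,0],[-0.04,-0.798,-0.085,3.5,502.3,-11.9,0],[-0.04,-0.798,-0.085,3.5,502.3,-11.9,0],[-0.04,-0.798,-0.085,3.5,502.3,-11.9,0]]
  ]
}}

```text
clock: 11.57
tcp_pos: [592.1, -238.6, 326.0]
eef_rot: [2.795, 0.344, -1.167]
force: [-0.1, 0.1, 0.2]
width: 16.1
```

```bash
python3 -c "
from h import *
st()
home=FORK+48.6*ax-3.6*n
go(home+70*n-8*ax,FR,'hover')"
```

```text
t 11.57 tcp [ 592.1 -238.6  326. ] x [ 0.682  0.171 -0.711] z [-0.69  -0.172 -0.703] F [-0.1  0.1  0.2] w 16.1 q [-0.31  0.46  1.23 -0.45  2.12  0.91]
hover [0.001, 0.006, 0.002] [98.0, 1.3, 94.0] ang 0.0 dist 136.0
```

Call:
{"method": "arm_command", "body": {
  "series": [
    [[0,0.006,0,22,0.5,20,0],[0,0.006,0,45,1,42,0],[0,0.006,0,68,1.3,65,0],[0,0.006,0,88,1.3,84,0],[0,0.006,0,98,1.3,94,0],[0,0.006,0,98,1.3,94,0],[0,0.006,0,98,1.3,94,0]]
  ]
}}

```text
clock: 12.15
tcp_pos: [594.4, -238.6, 190.4]
eef_rot: [2.798, 0.346, -1.16]
force: [0.3, -0.2, 0.1]
width: 16.1
```

```bash
python3 -c "
from h import *
st()
home=FORK+48.6*ax-3.6*n
go(home+3*n-5*ax,FR,'lay')
s=sense();C=R.from_rotvec(s['eef_rot']).as_matrix();tl=s['tcp_pos']+C@[151.4,0,-3.6];fk=s['tcp_pos']+C@[-48.6,0,-3.6]
p,d=capture('side')
f=lambda q:((q-[340,80])*4).round()
print(f(px('side',tl)),f(px('side',fk)),'home',f(px('side',FORK+200*ax)))
cv2.imwrite('pics/s6.png',cv2.resize(p[80:215,340:490,::-1],None,fx=4,fy=4))"
```

```text
t 12.15 tcp [ 594.4 -238.6  190.4] x [ 0.685  0.172 -0.708] z [-0.687 -0.172 -0.706] F [ 0.3 -0.2  0.1] w 16.1 q [-0.31  0.54  1.34 -0.41  1.94  1.01]
lay [0.002, 0.001, 0.003] [3.1, 0.6, 67.2] ang 0.0 dist 67.0
[ 32. 288.] [272. 133.] home [ 91. 374.]
```

View pics/s6.png

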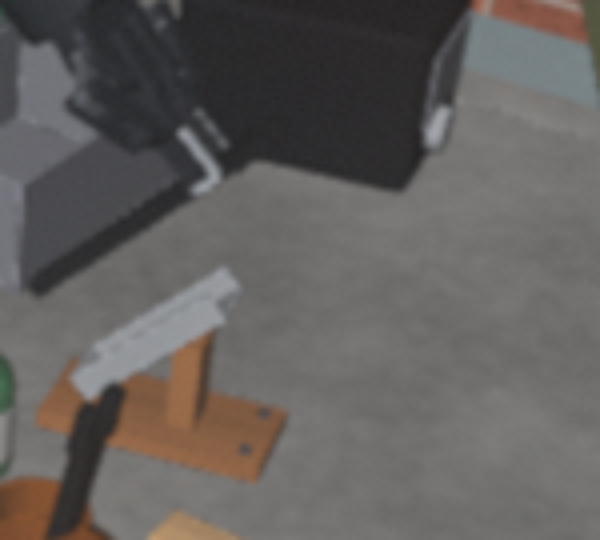

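The lever is the dark bar from about (35,288) up to the fingers at (210,180), parallel to the channel; its tail was predicted at (32,288). I'll lower it along the channel normal.

Call:
{"method": "arm_command", "body": {
  "series": [
    [[0.002,0,0.003,3,0.6,18,0],[0.002,0,0.003,3,0.6,36,0],[0.002,0,0.003,3,0.6,50,0],[0.002,0,0.003,3,0.6,60,0],[0.002,0,0.003,3,0.6,66,0],[0.002,0,0.003,3,0.6,67,0],[0.002,0,0.003,3,0.6,67,0]]
  ]
}}

```text
clock: 12.78
tcp_pos: [552.0, -250.9, 143.6]
eef_rot: [2.8, 0.338, -1.154]
force: [0.6, 0.1, -0.9]
width: 16.2
```

```bash
python3 -c "
from h import *
st()
home=FORK+48.6*ax-3.6*n
go(home,FR,'home')"
```

```text
t 12.78 tcp [ 552.  -250.9  143.6] x [ 0.689  0.168 -0.705] z [-0.684 -0.171 -0.709] F [ 0.6  0.1 -0.9] w 16.2 q [-0.34  0.51  1.47 -0.41  1.84  1.02]
home [0.001, -0.003, -0.003] [6.1, -1.0, 5.9] ang 0.0 dist 9.0
```

Call:
{"method": "arm_command", "body": {
  "series": [
    [[0,-0.003,0,1,-1,3,0],[0,-0.003,0,3,-1,5,0],[0,-0.003,0,4,-1,5.5,0],[0,-0.003,0,4,-1,5.5,0]]
  ]
}}

```text
clock: 13.12
tcp_pos: [551.3, -250.1, 137.2]
eef_rot: [2.798, 0.338, -1.157]
force: [0.7, 0.3, 0.5]
width: 16.3
```

```bash
python3 -c "
from h import *
st()
home=FORK+48.6*ax-3.6*n
go(home,FR,'home')"
```

```text
t 13.12 tcp [ 551.3 -250.1  137.2] x [ 0.688  0.167 -0.707] z [-0.685 -0.171 -0.708] F [0.7 0.3 0.5] w 16.3 q [-0.34  0.51  1.47 -0.41  1.83  1.03]
home [0.002, -0.001, -0.003] [1.9, -0.1, 1.0] ang 0.0 dist 2.0
```

Within 2 mm of home, so I'll open, wait, and retreat along the normal.

Call:
{"method": "arm_command", "body": {
  "series": [
    [[0,0,0,0,0,0,0.3],[0,0,0,0,0,0,0.6],[0,0,0,0,0,0,1],[0,0,0,0,0,0,1],[0,0,0,0,0,0,1],[0,0,0,0,0,0,1],[0,0,0,0,0,-20,1],[0,0,0,0,0,-50,1],[0,0,0,0,0,-85,1],[0,0,0,0,0,-120,1],[0,0,0,0,0,-150,1],[0,0,0,0,0,-150,1]]
  ]
}}

```text
clock: 14.12
tcp_pos: [658.0, -223.7, 248.7]
eef_rot: [2.799, 0.338, -1.143]
force: [0.6, 0.2, 1.3]
width: 85.5
```

```bash
python3 -c "
from h import *
st()
# next: lever in rest grasped along its axis, same frame as A: waypoint then pre-grasp
go(FORK+(47+G)*ax-110*ax,FA,'pre (FA)')
p,d=capture('side')
f=lambda q:((q-[340,80])*4).round()
print('home px',f(px('side',FORK+200*ax)),f(px('side',FORK)))
cv2.imwrite('pics/s7.png',cv2.resize(p[80:215,340:490,::-1],None,fx=4,fy=4))"
```

```text
t 14.12 tcp [ 658.  -223.7  248.7] x [ 0.694  0.167 -0.7  ] z [-0.678 -0.175 -0.714] F [0.6 0.2 1.3] w 85.5 q [-0.27  0.62  1.12 -0.41  2.07  0.99]
pre (FA) [-1.195, 1.209, -1.212] [-91.3, -0.6, 153.2] ang 120.0 dist 178.0
home px [ 91. 374.] [333. 233.]
```

View pics/s7.png

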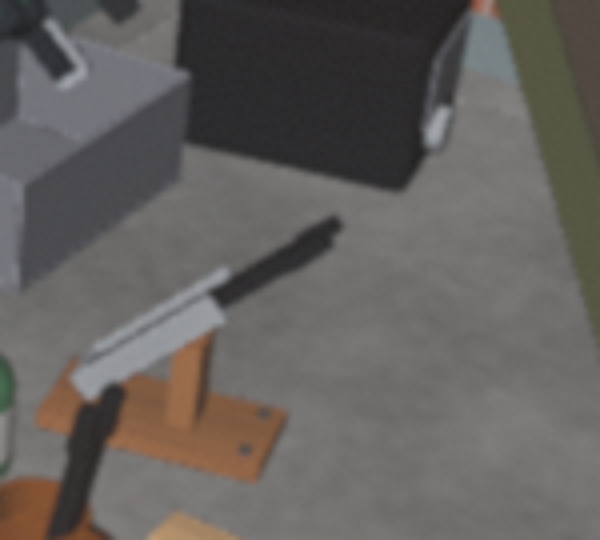

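Lever_b lies home, with its fork at (335,228) in the crop, the same pixel lever_a's fork had. I'll swing around, high up, to the axial approach pose.

```bash
python3 -c "
from h import *
go([470,-270,340],FA,'wp')"
```

```text
wp [-1.199, 1.21, -1.212] [-202.5, 0.3, 68.1] ang 120.0 dist 214.0
```

Call:
{"method": "arm_command", "body": {
  "series": [
    [[0,0,0,-40,0,0,1],[-1.2,1.21,-1.21,-202.5,0,68,1],[-1.2,1.21,-1.21,-202.5,0,68,1],[-1.2,1.21,-1.21,-202.5,0,68,1],[-1.2,1.21,-1.21,-202.5,0,68,1],[-1.2,1.21,-1.21,-202.5,0,68,1],[-1.2,1.21,-1.21,-202.5,0,68,1],[-1.2,1.21,-1.21,-202.5,0,68,1],[-1.2,1.21,-1.21,-202.5,0,68,1],[-1.2,1.21,-1.21,-202.5,0,68,1],[-1.2,1.21,-1.21,-202.5,0,68,1],[-1.2,1.21,-1.21,-202.5,0,68,1],[-1.2,1.21,-1.21,-202.5,0,68,1],[-1.2,1.21,-1.21,-202.5,0,68,1],[-1.2,1.21,-1.21,-202.5,0,68,1],[-1.2,1.21,-1.21,-202.5,0,68,1],[-1.2,1.21,-1.21,-202.5,0,68,1],[-1.2,1.21,-1.21,-202.5,0,68,1],[-1.2,1.21,-1.21,-202.5,0,68,1],[-1.2,1.21,-1.21,-202.5,0,68,1]]
  ]
}}

```text
clock: 15.83
tcp_pos: [468.6, -270.1, 337.1]
eef_rot: [1.571, 1.992, 0.826]
force: [0.5, 0.0, -0.1]
width: 85.2
```

```bash
python3 -c "
from h import *
st();go(FORK+(47+G)*ax-110*ax,FA,'pre')"
```

```text
t 15.83 tcp [ 468.6 -270.1  337.1] x [-0.234  0.972  0.004] z [ 0.685  0.168 -0.709] F [ 0.5  0.  -0.1] w 85.2 q [-0.97 -0.43  2.1   0.77  1.25 -1.38]
pre [-0.002, 0.001, -0.007] [-0.8, -78.4, 110.7] ang 0.0 dist 136.0
```

Call:
{"method": "arm_command", "body": {
  "series": [
    [[0,0,-0.007,-0.8,-28,30,1],[0,0,-0.007,-0.8,-55,60,1],[0,0,-0.007,-0.8,-72,90,1],[0,0,-0.007,-0.8,-78.4,105,1],[0,0,-0.007,-0.8,-78.4,110,1],[0,0,-0.007,-0.8,-78.4,110,1],[0,0,-0.007,-0.8,-78.4,110,1]]
  ]
}}

```text
clock: 16.42
tcp_pos: [490.9, -265.2, 205.6]
eef_rot: [1.561, 1.996, 0.823]
force: [0.4, -0.3, 1.0]
width: 85.1
```

```bash
python3 -c "
from h import *
st();go(FORK+(47+G)*ax,FA,'grasp')"
```

```text
t 16.42 tcp [ 490.9 -265.2  205.6] x [-0.24   0.971 -0.003] z [ 0.686  0.167 -0.708] F [ 0.4 -0.3  1. ] w 85.1 q [-0.92 -0.29  2.22  0.86  1.03 -1.56]
grasp [-0.001, 0.002, 0.002] [0.5, -1.6, 111.4] ang 0.0 dist 111.0
```

Call:
{"method": "arm_command", "body": {
  "series": [
    [[0,0,0,0.5,-1.6,35,1],[0,0,0,0.5,-1.6,70,1],[0,0,0,0.5,-1.6,100,1],[0,0,0,0.5,-1.6,111,1],[0,0,0,0.5,-1.6,111,1],[0,0,0,0.5,-1.6,111,0],[0,0,0,0.5,-1.6,111,0],[0,0,0,0.5,-1.6,111,0],[0,0,0,0.5,-1.6,111,0],[0,0,0,0.5,-1.6,111,0],[0,0,0,0.5,-1.6,111,0],[0,0,0,0.5,-1.6,111,0],[0,0,0,0.5,-1.6,111,0],[0,0,0,0.5,-1.6,111,0]]
  ],
  "newtons": 50
}}

```text
clock: 17.58
tcp_pos: [566.2, -247.0, 127.0]
eef_rot: [1.56, 1.995, 0.822]
force: [-5.1, -0.0, 6.5]
width: 11.3
```

Call:
{"method": "arm_command", "body": {
  "series": [
    [[0,0,0,0,6,-3,0],[0,0,0,0,20,-8,0],[0,0,0,0,40,-15,0],[0,0,0,0,65,-30,0],[0,0,0,0,85,-55,0],[0,0,0,0,105,-80,0],[0,0,0,0,120,-100,0],[0,0,0,0,120,-100,0]]
  ]
}}

```text
clock: 18.25
tcp_pos: [581.6, -244.5, 290.7]
eef_rot: [1.55, 1.989, 0.819]
force: [0.1, -0.5, 0.4]
width: 11.4
```

```bash
cat >> h.py <<'E'
t5=np.radians(4.5);aB=np.array([np.sin(t5),0,-np.cos(t5)]);TJ=JAR+[22,0,9];FJ=frame(aB,[-1,0,0])
E
python3 -c "
from h import *
st();go(TJ-(135+170)*aB,FJ,'above jar')
p,d=capture('side');C=cv2.resize(p[130:275,300:420,::-1],None,fx=4,fy=4)
p2,d2=capture('top');D=cv2.resize(p2[195:275,305:380,::-1],None,fx=4,fy=4)
E=np.zeros((580,790,3),np.uint8);E[:,:480]=C;E[:320,480:780]=D;cv2.imwrite('pics/s8.png',E)
print('jar neck top px', ((px('top',JAR+[0,0,120])-[305,195])*4+[480,0]), 'jar c at 120+-25x',[((px('top',JAR+[k,0,120])-[305,195])*4+[480,0]).round() for k in(-25,25)])"
```

```text
t 18.25 tcp [ 581.6 -244.5  290.7] x [-0.239  0.971 -0.013] z [ 0.693  0.161 -0.703] F [ 0.1 -0.5  0.4] w 11.4 q [-0.75 -0.23  2.03  0.78  0.99 -1.32]
above jar [0.609, 0.47, -1.271] [262.8, 32.3, -3.9] ang 85.0 dist 265.0
jar neck top px [633.67679195 157.87430314] jar c at 120+-25x [array([634., 203.]), array([634., 113.])]
```

View pics/s8.png

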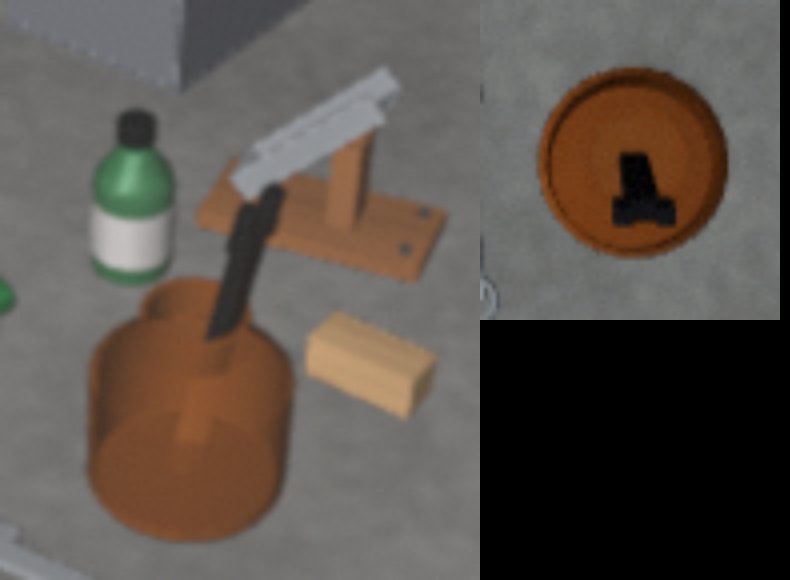

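```bash
python3 -c "
from h import *
f=lambda q:((px('top',q)-[305,195])*4+[480,0]).round()
for x in(0,5,10):
  T=JAR+[x,0,8]
  for deg in (8,10,12,14):
    t=np.radians(deg);print(x,deg,f(T),f(T+200*np.array([-np.sin(t),0,np.cos(t)])))
"
```

```text
0 8 [628. 166.] [638. 206.]
0 10 [628. 166.] [638. 219.]
0 12 [628. 166.] [638. 233.]
0 14 [628. 166.] [638. 246.]
5 8 [628. 158.] [638. 196.]
5 10 [628. 158.] [638. 209.]
5 12 [628. 158.] [638. 223.]
5 14 [628. 158.] [638. 236.]
10 8 [629. 150.] [639. 186.]
10 10 [629. 150.] [638. 199.]
10 12 [629. 150.] [638. 213.]
10 14 [629. 150.] [638. 227.]
```

Lever_a leans about 11° towards the robot as intended, with its tail about +4 mm in x from the jar centre. That leaves the far half of the neck free. I'll carry lever_b above it, turned a quarter.

```bash
sed -i 's/np.radians(4.5)/np.radians(5.5)/; s/\[22,0,9\]/[24,0,9]/' h.py; python3 -c "
from h import *
go(TJ-(135+175)*aB,FJ,'above jar')"
```

```text
above jar [0.597, 0.446, -1.278] [262.1, 37.6, -12.5] ang 85.0 dist 265.0
```

Call:
{"method": "arm_command", "body": {
  "series": [
    [[0.6,0.446,-1.278,262,37.6,-12.5,0],[0.597,0.446,-1.278,262,37.6,-12.5,0],[0.597,0.446,-1.278,262,37.6,-12.5,0],[0.597,0.446,-1.278,262,37.6,-12.5,0],[0.597,0.446,-1.278,262,37.6,-12.5,0],[0.597,0.446,-1.278,262,37.6,-12.5,0],[0.597,0.446,-1.278,262,37.6,-12.5,0],[0.597,0.446,-1.278,262,37.6,-12.5,0],[0.597,0.446,-1.278,262,37.6,-12.5,0],[0.597,0.446,-1.278,262,37.6,-12.5,0],[0.597,0.446,-1.278,262,37.6,-12.5,0],[0.597,0.446,-1.278,262,37.6,-12.5,0],[0.597,0.446,-1.278,262,37.6,-12.5,0],[0.597,0.446,-1.278,262,37.6,-12.5,0],[0.597,0.446,-1.278,262,37.6,-12.5,0],[0.597,0.446,-1.278,262,37.6,-12.5,0]]
  ]
}}

```text
clock: 19.68
tcp_pos: [533.8, 15.3, 316.6]
eef_rot: [0.003, 3.047, 0.001]
force: [0.3, -0.8, 0.2]
width: 11.5
```

```bash
python3 -c "
from h import *
st();go(TJ-(135+175)*aB,FJ,'above jar')
s=sense();C=R.from_rotvec(s['eef_rot']).as_matrix();tail=s['tcp_pos']+135*C[:,2]
p,d=capture('side');print(tail,((px('side',tail)-[280,90])*3.2).round())
cv2.imwrite('pics/s9.png',cv2.resize(p[90:265,280:440,::-1],None,fx=3.2,fy=3.2))"
```

```text
t 19.68 tcp [533.8  15.3 316.6] x [-0.996  0.002 -0.095] z [ 0.095  0.001 -0.996] F [ 0.3 -0.8  0.2] w 11.5 q [-0.08 -0.23  1.85  0.01  1.43 -1.65]
above jar [0.001, -0.001, -0.002] [-0.6, 0.4, -0.9] ang 0.0 dist 1.0
[546.58985171  15.42858971 182.18770402] [216. 297.]
```

View pics/s9.png

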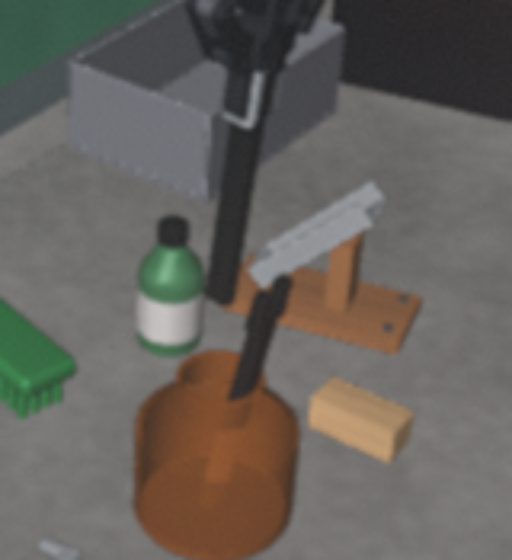

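Lever_b's tail is at (220,298) in the crop, predicted (216,297), clear of lever_a's fork at (275,290). I'll lower it in stages.

Call:
{"method": "arm_command", "body": {
  "series": [
    [[0,0,0,0,0.4,20,0],[0,0,0,0,0.4,40,0],[0,0,0,0,0.4,58,0],[0,0,0,0,0.4,74,0],[0,0,0,0,0.4,88,0],[0,0,0,0,0.4,100,0],[0,0,0,0,0.4,100,0]]
  ]
}}

```text
clock: 20.32
tcp_pos: [541.7, 15.4, 214.2]
eef_rot: [0.005, 3.051, 0.002]
force: [-0.5, -0.3, -1.4]
width: 11.2
```

```bash
python3 -c "
from h import *
st();go(TJ-135*aB,FJ,'bottom')"
```

```text
t 20.32 tcp [541.7  15.4 214.2] x [-0.996  0.003 -0.09 ] z [ 0.09   0.001 -0.996] F [-0.5 -0.3 -1.4] w 11.2 q [-0.07 -0.16  1.96  0.01  1.25 -1.64]
bottom [0.001, -0.006, -0.003] [-2.9, 0.2, 71.3] ang 0.0 dist 71.0
```

Call:
{"method": "arm_command", "body": {
  "series": [
    [[0,-0.006,0,-1,0.2,14,0],[0,-0.006,0,-2,0.2,28,0],[0,-0.006,0,-2.5,0.2,42,0],[0,-0.006,0,-2.5,0.2,54,0],[0,-0.006,0,-2.5,0.2,62,0],[0,-0.006,0,-2.5,0.2,62,0]]
  ]
}}

```text
clock: 20.82
tcp_pos: [548.8, 15.7, 150.9]
eef_rot: [0.005, 3.048, 0.002]
force: [0.6, 0.5, -0.7]
width: 11.5
```

```bash
python3 -c "
from h import *
st();go(TJ-135*aB,FJ,'bottom')"
```

```text
t 20.82 tcp [548.8  15.7 150.9] x [-0.996  0.003 -0.093] z [ 0.093  0.001 -0.996] F [ 0.6  0.5 -0.7] w 11.5 q [-0.07 -0.09  2.01  0.01  1.13 -1.64]
bottom [0.001, -0.003, -0.003] [-1.5, 0.0, 7.6] ang 0.0 dist 8.0
```

Call:
{"method": "arm_command", "body": {
  "series": [
    [[0,0,0,-1,0,4,0],[0,0,0,-1,0,7,0],[0,0,0,-1,0,8,0],[0,0,0,-1,0,8,0],[0,0,0,-1,0,8,0]]
  ]
}}

```text
clock: 21.23
tcp_pos: [551.2, 15.6, 144.1]
eef_rot: [0.005, 3.047, 0.002]
force: [-1.0, 0.1, 3.4]
width: 11.1
```

```bash
python3 -c "
from h import *
st();go(TJ-135*aB,FJ,'bottom')
p,d=capture('side');cv2.imwrite('pics/s10.png',cv2.resize(p[110:265,290:420,::-1],None,fx=3.8,fy=3.8))"
```

```text
t 21.23 tcp [551.2  15.6 144.1] x [-0.995  0.003 -0.095] z [ 0.095  0.001 -0.995] F [-1.   0.1  3.4] w 11.1 q [-0.07 -0.08  2.01  0.01  1.12 -1.64]
bottom [0.001, -0.001, -0.003] [0.2, 0.1, 0.7] ang 0.0 dist 1.0
```

The picture limit is reached. The wrist reads 3.4 N at the expected floor height (the first lever read 3.1 N), so I'll release and withdraw.

Call:
{"method": "arm_command", "body": {
  "series": [
    [[0,0,0,0,0,0,0.25],[0,0,0,0,0,0,0.5],[0,0,0,0,0,0,1],[0,0,0,0,0,0,1],[0,0,0,0,0,0,1],[0,0,0,0,0,0,1],[0,0,0,0,0,-15,1],[0,0,0,0,0,-40,1],[0,0,0,0,0,-75,1],[0,0,0,0,0,-110,1],[0,0,0,0,0,-150,1],[0,0,0,0,0,-190,1],[0,0,0,0,0,-190,1],[0,0,0,0,0,-190,1]]
  ]
}}

```text
clock: 22.45
tcp_pos: [534.4, 15.4, 337.5]
eef_rot: [0.005, 3.039, 0.001]
force: [-0.5, -0.3, 0.2]
width: 85.5
```

```bash
python3 -c "
from h import *
st()
p,d=capture('side');g=p.max(2).astype(int)
pts=[(u,v,*w('side',u,v,d=d)) for v in range(100,265) for u in range(290,430) if g[v,u]<60 and d[v,u]>0]
P=np.array(pts);k=(P[:,4]>122)&(P[:,4]<225)&(np.hypot(P[:,2]-535,P[:,3]-15.7)<90);P=P[k]
for lo in range(122,225,12):
    q=P[(P[:,4]>=lo)&(P[:,4]<lo+12)]
    if len(q):print(lo,len(q),'x',np.percentile(q[:,2],[5,50,95]).round(),'y',np.percentile(q[:,3],[5,50,95]).round())
print('max z',P[:,4].max().round(1))
Q=np.array([w('side',u,v,d=d) for v in range(195,266) for u in range(315,380)])
k=Q[(Q[:,2]>70)&(Q[:,2]<79)&(np.hypot(Q[:,0]-540,Q[:,1]-15)<70)];print('jar',cv2.minEnclosingCircle(k[:,:2].astype(np.float32)))
"
```

```text
t 22.45 tcp [534.4  15.4 337.5] x [-0.995  0.003 -0.102] z [ 0.102  0.001 -0.995] F [-0.5 -0.3  0.2] w 85.5 q [-0.08 -0.24  1.83  0.01  1.46 -1.64]
122 65 x [514. 534. 547.] y [14. 19. 23.]
134 65 x [513. 531. 545.] y [14. 18. 22.]
146 61 x [510. 529. 542.] y [14. 18. 23.]
158 66 x [508. 528. 541.] y [13. 18. 22.]
170 60 x [505. 528. 539.] y [14. 17. 28.]
182 117 x [504. 523. 544.] y [ 5. 17. 29.]
194 104 x [502. 509. 543.] y [ 4. 16. 29.]
206 22 x [502. 537. 543.] y [ 3. 15. 29.]
max z 208.9
jar ((539.193359375, 16.712249755859375), 56.140159606933594)
```

Both levers stand with their fork tops at z ≈ 205–209, which puts the tails on the floor. The jar has not moved. I'll hold briefly to let things settle, then hand in.

Call:
{"method": "arm_command", "body": {
  "series": [
    [[0,0,0,0,0,-20,1],[0,0,0,0,0,-20,1],[0,0,0,0,0,-20,1],[0,0,0,0,0,-20,1],[0,0,0,0,0,-20,1],[0,0,0,0,0,-20,1]]
  ]
}}

```text
clock: 23.0
tcp_pos: [531.2, 15.4, 352.6]
eef_rot: [0.005, 3.047, 0.002]
force: [0.6, -0.0, -0.5]
width: 85.4
```

```bash
python3 -c "
from h import *
st()
p,d=capture('side');g=p.max(2).astype(int)
P=np.array([w('side',u,v,d=d) for v in range(100,265) for u in range(290,430) if g[v,u]<60 and d[v,u]>0])
P=P[(P[:,2]>122)&(P[:,2]<225)&(np.hypot(P[:,0]-535,P[:,1]-15.7)<90)]
for lo in(122,158,194,206):
    q=P[(P[:,2]>=lo)&(P[:,2]<lo+12)];print(lo,len(q),np.percentile(q[:,0],[5,50,95]).round())
print(finish_job())"
```

```text
t 23.0 tcp [531.2  15.4 352.6] x [-0.995  0.003 -0.095] z [ 0.095  0.001 -0.995] F [ 0.6 -0.  -0.5] w 85.4 q [-0.08 -0.25  1.81  0.01  1.49 -1.64]
122 61 [515. 534. 548.]
158 71 [508. 527. 542.]
194 103 [502. 509. 542.]
206 21 [506. 536. 542.]
the job is handed in; nothing more can be done
None
```

Both levers are in the amber jar, tails down and forks up, and I handed the job in at about 23 s. The hand-in gave no verdict.

I took lever A from the rest, lowered it through the neck until it touched the floor (about 3 N at the wrist), and let go. I then picked lever B off the ledge, laid it home in the rest and released it; the picture showed its fork at the same pixel lever A's had. I took it up again along its axis, lowered it to the jar floor (3.4 N) and let go.

**Last checks (depth camera):**
- The fork tops were at z ≈ 205–209 mm, which fits tails on the floor, and two depth readings about 0.5 s apart matched within 1–2 mm, except one 4 mm difference from a handful of pixels at the fork tips.
- The jar centre was within about 1 mm of where it started. I did not measure its tilt separately.
- The gripper was open, well above the forks, with no force on it.

**Not checked by eye:** my picture of lever B at the jar floor was refused because I had reached the 12-picture limit. Its final state rests on the depth and force readings. I did not re-measure the bystanders at the end; I saw no sign of contact with any of them.

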